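Stand the washed tray lids in the drying rack

TASK

Take the two steel tray lids out of the slanted draining rests and stand each one on its long edge in the white drying rack: the longer lid in the long slot, the shorter lid in the short slot, each right down on the slot floor. Lower them in gently rather than dropping them, let go, and leave the bottles, spray can, jar and instrument tray where they stand.

Things in the scene. Friction and masses are not known exactly. Their poses are not given: they have to be found in the camera images.
- lid_long: the longer steel tray lid: flat plate 8 mm thick, 180 mm long, 120 mm high, 0.21 to 0.35 kg, faces alike. Origin at its centre; x across the thickness, y along the length, z along the height. Starts leaning 35 deg in a rest, z up the slope to the free upper edge, x out of its upper face; its top 52 mm are clear of the struts
- lid_short: the shorter steel tray lid: flat plate 8 mm thick, 120 mm long, 110 mm high, 0.14 to 0.24 kg, faces alike. Origin at its centre; x across the thickness, y along the length, z along the height. Starts leaning 35 deg in a rest, z up the slope to the free upper edge, x out of its upper face; its top 42 mm are clear of the struts
- rack: white drying rack, fixed, base 170 x 230 x 10 mm, origin at the centre of its underside, z up. Two slots 15 mm wide run along its y: the long one at x -50 mm, the short one at x +50 mm; both lean back 10 deg, tops towards -x. Measured up the slot from its floor, guides near both ends are straight to 40 mm, then flare to 30 mm apart at 54 mm; end stops reach 32 mm
- long_slot (a point): middle of the floor of the long slot, 18 mm above the table; 200 mm clear between its end stops, for the longer lid; axes as the rack (x across the slot, y along it, z vertical, so the slot itself leans 10 deg from z towards -x)
- short_slot (a point): middle of the floor of the short slot, 18 mm above the table; 140 mm clear between its end stops, for the shorter lid; axes as for the long slot
- rest_a: grey draining rest, fixed, base 120 x 124 mm, origin at the centre of its underside. Holds one lid (either) in an 11 mm slot leaning 35 deg: top towards its -x (the robot's left), slot floor at x +35, z 20 mm. Two struts under the lid (20 mm wide, at y +-42 mm) reach 68 mm up the lid, two lips over its other face 30 mm up: draw the lid out along its own slope
- rest_b: grey draining rest, fixed, base 120 x 124 mm, origin at the centre of its underside. Holds one lid (either) in an 11 mm slot leaning 35 deg: top towards its -x (the robot's left), slot floor at x +35, z 20 mm. Two struts under the lid (20 mm wide, at y +-42 mm) reach 68 mm up the lid, two lips over its other face 30 mm up: draw the lid out along its own slope
- jug: white plastic jug with a cap, 92 mm diameter, 210 mm tall; loose, origin at the centre of its underside; not to be disturbed
- spray_can: aluminium spray can with a blue band, 54 mm diameter, 190 mm tall; loose, origin at the centre of its underside; not to be disturbed
- cream_jar: squat white jar, 76 mm diameter, 65 mm tall; loose, origin at the centre of its underside; not to be disturbed
- vial_amber: small amber glass vial, 34 mm diameter, 62 mm tall; loose, origin at the centre of its underside; not to be disturbed
- vial_clear: small clear glass vial, 34 mm diameter, 55 mm tall; loose, origin at the centre of its underside; not to be disturbed
- tray: open steel instrument tray, 150 x 220 x 42 mm, with instruments in it; loose, origin at the centre of its underside; not to be disturbed
Not all that is in view belongs to the job. Leave any brown or purple look-alike of the lid_long alone. What is shaped like the lid_short but orange is not meant.

How it is judged:
By the outcome, as a careful person would: the job done as asked, in the order asked, and still so for the second after the job is handed in, with the robot touching nothing.
It also fails if it takes over 67 s, if anything falls off the work surface, if the arm or the gripper's body presses on something with over 40 N, if the wrist force passes 120 N, or if a joint passes its speed limit or range.

ROBOT

A 6-joint arm with a two-finger parallel gripper is mounted at the origin on the work surface. World frame = base frame: x ahead of the robot, y to its left, z up, the work surface at z = 0. Lengths are in mm, angles in rad, forces in N, time in s.
With the tool pointing down it reaches from about 275 to 750 mm from the base axis. Payload 10.2 kg.
Tool frame: the origin (TCP) lies at the very end of the fingers, on their centre line; the grasp point (between the pads) lies 19 mm behind it; z points along the fingers, y is the line along which they close (so a half turn about z gives the same grasp; the last joint's range is limited). The gripper opens to 85 mm and grips with 20 to 120 N. Pads are 22 mm wide; open, the fingers measure 114 mm over their backs; the gripper's body (76 mm by 85 mm) begins 54 mm behind the grasp point. The pads swing forward as they close: fully open they stand 13 mm farther back than shut.
Start: joints at [-1.461, 0.313, 1.498, -0, 1.331, -0.223], TCP at [171.5, -496.205, 231.294] pointing down, gripper open.
Joint ranges: [-2.94, 2.94], [-0.97, 2.17], [0.19, 2.56], [-1.23, 4.37], [0.02, 3.11], [-2.88, 2.88]. Speed limits (rad/s): [2.39, 2.39, 3.01, 3.14, 3.14, 3.14].

INTERFACE

Orientations are given as a unit quaternion [w, x, y, z].
In Python, from rig import monitor, eyes, job gives the robot as it stands. The module is installed in compiled form; this text tells all that it offers.
- The arm moves only by the tool send_rows, never from a script. Its argument "targets" is one flat list of numbers, 7 for each row, row after row: the turn, a rotation vector about the tool's x, y, z in degrees, then the shift along the tool's x, y, z in units of 60 mm (1.0 is 60 mm), then the opening, from -1 (shut) to 1 (fully open), so that 0 is half open. A call has 1 to 5 rows; each row shifts and turns the commanded pose from where the row before left it, along the tool's axes as they then stand; what a row does not reach is not made up. A row lasts 1/8 s, in which the tool goes at most 62.5 mm and 10.7 degrees, less where a joint would pass 70% of its speed; a pose out of reach is approached as far as the arm can. A call is refused whole if a number of a shift passes 1 or a number of a turn 10.7, either way. A call with a gripper value outside its range is refused whole. The fingers move at their own pace and stop on an object; "newtons" is the grip in N (left out, the last holds). Time passes only in rows, so rows that do not move let the fingers close. It gives the time, the measured TCP pose, the force, the opening and the grip force at its end, in the units of the state.
- monitor.sense(): the state, without advancing time (a new reading comes with each control period).
- eyes.capture(name): name is "scene" or "top" or "wrist"; returns a dict with "img" (420x560x3 uint8, red, green, blue), "K" (3x3 intrinsics, pixels), "R" (3x3) and "t" (3): a world point X has camera coordinates R X + t. Camera axes: x right, y down, z forward; pixel columns grow to the right and rows downward; lengths in mm; the calibration is good to about 2 mm. A picture is of the moment at which its call begins. There is no depth.
- job.finish_job(): hands the job in; it is judged then, once.
The state is a dict: "time_s": time; "joints": joint angles; "dq": joint speeds; "tau": joint torques, N m; "eef_pos": TCP position; "ee_rot": TCP orientation; "force": force on the tool from outside, world axes, zero at the start; "wrist_torque": the same for the moment, N m; "grip_width": opening from 0.0 (shut) to 1.0 (fully open); "grip_force": force on a finger pad.
Only numpy, scipy, OpenCV 4.12 (cv2) and the standard library are available. Lean on these libraries where they do the work, as an engineer would, in place of code of your own. Each camera call takes 0.05 s, during which the arm holds its last target. There are 200 camera calls.

## Working session

There is one attempt and no reset: what is moved stays moved. The work goes in short steps, Python scripts to look and compute and a tool call to move; the robot and the scene stay as the last step left them, time stands still between calls to the robot, and variables do not carry over. Pictures are saved under pics/ and viewed, at most 10 in all, crops included, and the job is handed in when it is done.

Besides the shell and the picture viewer there is one more tool, called by a JSON object that holds its "fn" and its "kwargs", one argument or row to a line. send_rows: Moves the arm, as the interface text tells. Its arguments: {"type":"object","properties":{"targets":{"type":"array","items":{"type":"number"}},"newtons":{"type":"number"}},"required":["targets"]}

```bash
mkdir -p pics
python3 - <<'E'
from rig import monitor, eyes
import cv2,numpy as np,pickle
d={}
for n in("scene","top"):
    c=eyes.capture(n);d[n]=c
    cv2.imwrite(f"pics/{n}0.png",cv2.resize(c["img"][:,:,::-1],(784,588),interpolation=cv2.INTER_CUBIC))
    C=-c["R"].T@c["t"];print(n,C.round(),c["R"][2].round(2),c["K"][0,0])
pickle.dump(d,open("c0.pkl","wb"))
s=monitor.sense();print(s)
E
```

```text
scene [ 993. -644.  882.] [-0.38  0.57 -0.73] 403.20955817030375
top [ 300.    0. 1839.] [ 0.14  0.01 -0.99] 542.3361801912478
{'time_s': 0.1, 'joints': array([-1.46141059e+00,  3.13375553e-01,  1.49835721e+00,  2.26867063e-05,
        1.33096005e+00, -2.23422454e-01]), 'dq': array([ 8.25356093e-04, -1.89164192e-03, -1.31427045e-03,  8.16323155e-05,
       -4.13184684e-04,  1.11823401e-03]), 'tau': array([ 2.21467388e-03, -4.12899041e+01, -2.60142106e+01, -2.40067720e-04,
        2.97475577e-03, -2.86787656e-05]), 'eef_pos': array([ 171.47510789, -495.9765694 ,  230.80322601]), 'ee_rot': array([-5.48553513e-04,  9.86187055e-01,  1.65634504e-01,  4.23466821e-05]), 'force': array([-0.0191994 , -0.08834931,  0.62124002]), 'wrist_torque': array([ 0.03441289,  0.0079014 , -0.00741541]), 'grip_force': 0.0, 'grip_width': 0.9981955296233377}
```

View pics/scene0.png

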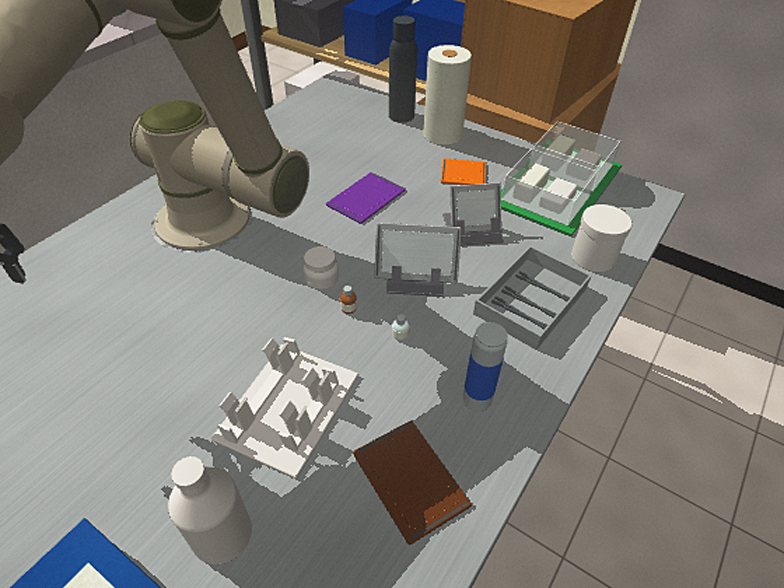

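View pics/top0.png

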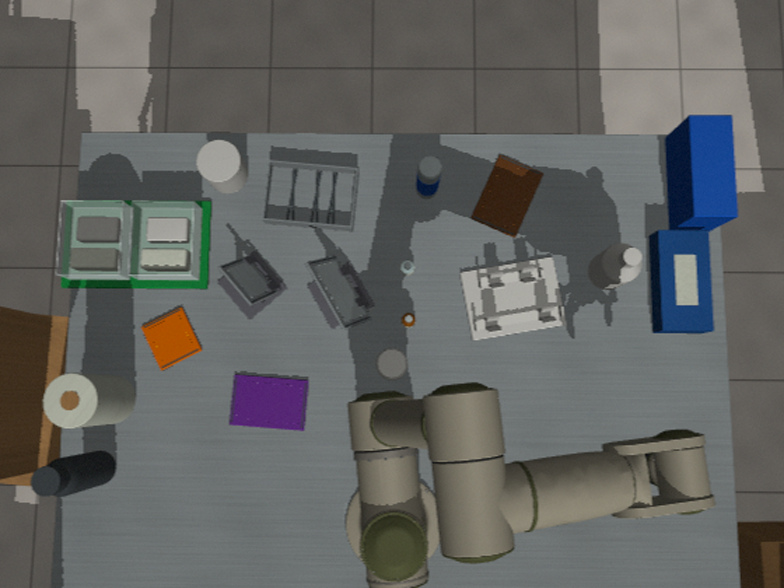

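The scene view shows the two lids in grey rests (long about (418,255), short about (475,210)) and the rack near (290,405). In the top view the rests are at (340,290) and (253,275), and the rack at (513,297). I'll enlarge these areas.

Run:
```python
import cv2,numpy as np,pickle
d=pickle.load(open("c0.pkl","rb"))
def crop(n,x,y,w=100,h=75):
    return cv2.resize(d[n]["img"][y:y+h,x:x+w,::-1],(400,300),interpolation=cv2.INTER_CUBIC)
print("scales 4x")
a=np.vstack([np.hstack([crop("top",320,175),crop("top",155,160,120,90)]),np.hstack([crop("scene",140,230,140,105),crop("scene",255,120,100,75)])])
cv2.imwrite("pics/comp.png",a)
```

```text
scales 4x
```

View pics/comp.png

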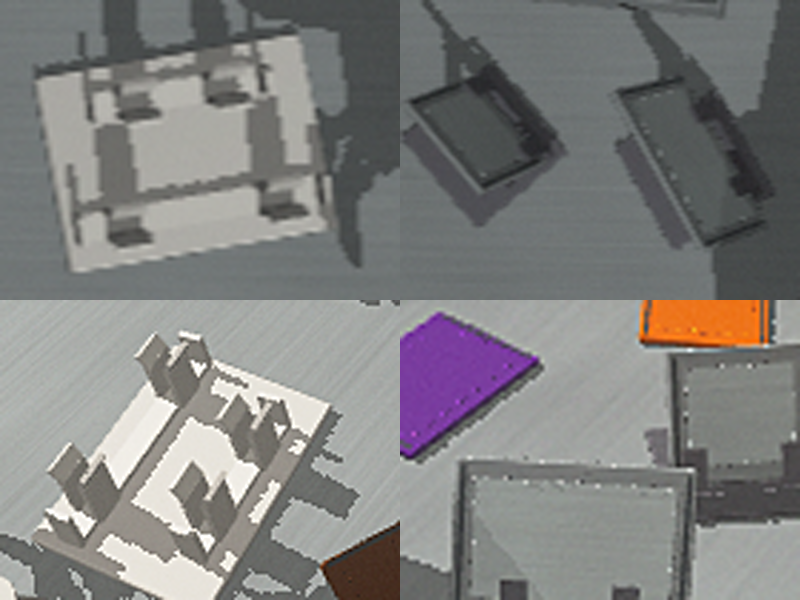

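The crops show that the long slot (wider stops) is the row nearer the robot, so rack +x points away from the robot. The rack base corners and both lids' upper-edge corners are visible. Next I triangulate them.

```bash
cat > h.py <<'E'
import numpy as np,cv2,pickle
def ray(c,p):
    C=-c["R"].T@c["t"];v=c["R"].T@np.linalg.inv(c["K"])@[p[0],p[1],1];return C,v/np.linalg.norm(v)
def onz(c,p,z):
    C,v=ray(c,p);return C+v*(z-C[2])/v[2]
def tri(c1,p1,c2,p2):
    A,u=ray(c1,p1);B,v=ray(c2,p2);s=np.linalg.lstsq(np.c_[u,-v],B-A,rcond=None)[0]
    P,Q=A+s[0]*u,B+s[1]*v;return (P+Q)/2,np.linalg.norm(P-Q)
def proj(c,X):
    x=c["K"]@(c["R"]@np.asarray(X,float)+c["t"]);return x[:2]/x[2]
E
python3 - <<'E'
from h import *
np.set_printoptions(precision=1,suppress=True)
d=pickle.load(open("c0.pkl","rb"));T,S=d["top"],d["scene"]
print("rack");P=[onz(T,(320+x/4,175+y/4),10) for x,y in((38,72),(300,32),(330,230),(72,270))]
for p in P:print(p)
print(np.mean(P,0),[np.linalg.norm(P[i]-P[i-1]) for i in range(4)])
for n,a,b in(("long",((219.5,187.6),(246.5,234.1)),((328.2,162.5),(270,160))),("short",((156.5,190.6),(179.9,217)),((354.2,132.5),(323,133.8)))):
    z=118 if n=="long" else 110
    for p,q in zip(a,b):print(n,*tri(T,p,S,q),onz(T,p,z))
    A,B=[onz(T,p,z) for p in a];v=A-B;print(np.linalg.norm(v),np.degrees(np.arctan2(-v[0],-v[1]))) 
for n,p in dict(jug=(622/1.4,262/1.4,),vamber=(408/1.4,320/1.4),jar=(392/1.4,362/1.4),vclear=(407/1.4,267/1.4),can=(428/1.4,188/1.4)).items():print(n,onz(T,p,60))
E
```

```text
rack
[ 599.4 -162.8   10. ]
[ 635.2 -386.5   10. ]
[ 465.8 -407.7   10. ]
[ 430.7 -190.2   10. ]
[ 532.8 -286.8   10. ] [np.float64(170.9294909949314), np.float64(226.62010226212942), np.float64(170.73204429105812), np.float64(220.31979025279028)]
long [597.8 201.2 123.4] 3.268731055083482 [597.4 200.8 118. ]
long [449.5 113.1 121.7] 5.41482406409091 [447.8 111.6 118. ]
174.23806894568833 -120.83061314130934
short [586.1 405.1 107.2] 5.087277021033029 [587.8 405.9 110. ]
short [505.  329.  111.8] 7.313257194960096 [502.2 327.2 110. ]
116.32660375209225 -132.60342921626025
jug [ 613.  -538.6   60. ]
vamber [471.9 -32.4  60. ]
jar [373.4   4.7  60. ]
vclear [598.2 -29.6  60. ]
can [791.4 -79.6  60. ]
```

```bash
cat >> h.py <<'E'
from scipy.spatial.transform import Rotation as Ro
def u(a):
    a=np.asarray(a,float);return a/np.linalg.norm(a)
def frame(up,xd):
    z=-u(up);x=u(np.asarray(xd,float)-np.dot(xd,z)*z);return Ro.from_matrix(np.c_[x,np.cross(z,x),z])
def now():
    from rig import monitor
    s=monitor.sense();q=s["ee_rot"];return s["eef_pos"],Ro.from_quat([q[1],q[2],q[3],q[0]]),s
def plan(p,R,tp,tR,n,dec=2,g=1):
    "n equal rows towards the target pose, in the units of the moves; gives the pose reached"
    dp=(np.asarray(tp)-p)/n
    for k in range(n):
        rv=np.round((R.inv()*tR).as_rotvec(degrees=True)/(n-k),1)
        s=np.round(R.inv().apply((np.asarray(tp)-p)/(n-k))/60,dec)
        p=p+R.apply(s*60);R=R*Ro.from_rotvec(rv,degrees=True)
        print(",".join(f"{v:g}" for v in (*rv,*s,g)))
    print("->",p.round(1));return p,R
down=lambda a:frame([0,0,1],[np.cos(np.radians(a)),np.sin(np.radians(a)),0])
E
python3 - <<'E'
from h import *
p,R,s=now()
plan(p,R,[430,-290,370],down(60),8)
E
```

```text
-0,-0,-5.1,0.65,-0.23,-0.29,1
-0,-0,-5.1,0.67,-0.17,-0.29,1
-0,-0,-5.1,0.68,-0.11,-0.29,1
-0,-0,-5.1,0.69,-0.05,-0.29,1
-0,-0,-5.1,0.69,0.01,-0.29,1
-0,-0,-5.1,0.68,0.07,-0.29,1
-0,-0,-5.2,0.68,0.13,-0.29,1
-0,-0,-5.1,0.66,0.19,-0.29,1
-> [ 430.  -289.7  370.2]
```

{"fn": "send_rows", "kwargs": {
  "targets": [0,0,-5.1,0.65,-0.23,-0.29,1,0,0,-5.1,0.67,-0.17,-0.29,1,0,0,-5.1,0.68,-0.11,-0.29,1,0,0,-5.1,0.69,-0.05,-0.29,1,0,0,-5.1,0.69,0.01,-0.29,1]
}}

```text
time_s: 0.72
eef_pos: [334.4, -366.2, 318.6]
ee_rot: [-0.0, 0.925, 0.381, -0.0]
force: [1.3, 0.5, -0.2]
grip_width: 1.003
grip_force: 0.0
```

{"fn": "send_rows", "kwargs": {
  "targets": [0,0,-5.1,0.68,0.07,-0.29,1,0,0,-5.2,0.68,0.13,-0.29,1,0,0,-5.1,0.66,0.19,-0.29,1,0,0,0,0,0,0,1,0,0,0,0,0,0,1]
}}

```text
time_s: 1.35
eef_pos: [429.7, -289.9, 369.8]
ee_rot: [-0.001, 0.866, 0.499, -0.0]
force: [-0.4, -0.1, 0.8]
grip_width: 1.002
grip_force: 0.0
```

Run:
```python
from h import *
from rig import eyes
c=eyes.capture("wrist");pickle.dump(c,open("w1.pkl","wb"))
p,R,s=now();print(p,R.as_matrix().round(3).tolist(),s["joints"].round(2),s["time_s"])
C=-c["R"].T@c["t"];print(C.round(),c["R"][2].round(2), "tool frame cam", R.inv().apply(C-p).round(), c["K"][0,0])
cv2.imwrite("pics/w1.png",cv2.resize(c["img"][:,:,::-1],(784,588),interpolation=cv2.INTER_CUBIC))
```

```text
[ 429.44934476 -290.13140165  369.76829831] [[0.502, 0.865, -0.001], [0.865, -0.502, 0.001], [0.0, -0.001, -1.0]] [-0.82  0.24  1.23 -0.    1.66 -0.29] 1.4
[ 464. -231.  513.] [-0.14 -0.24 -0.96] tool frame cam [  69.   -0. -143.] 362.47858044882975
```

View pics/w1.png

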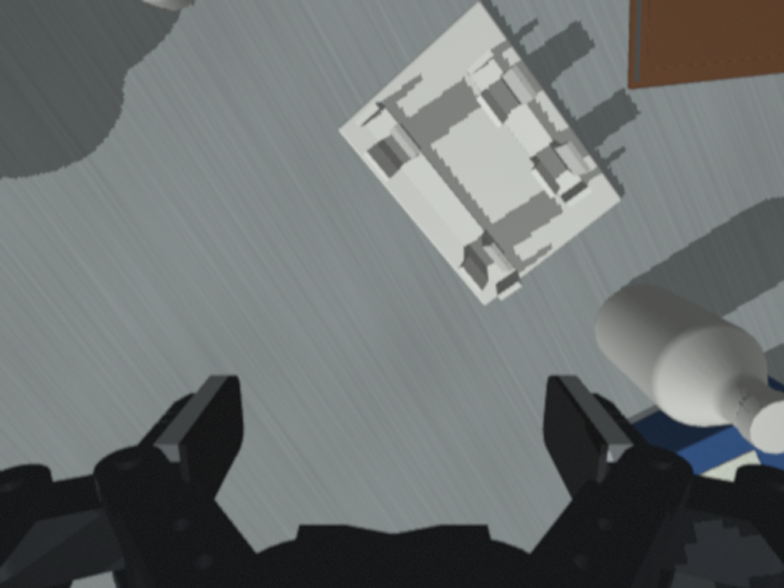

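The wrist view shows the whole rack base, with corners about (340,130), (480,2), (622,197) and (485,305). The long slot is on the lower-left side.

Run:
```python
from h import *
np.set_printoptions(precision=1,suppress=True)
c=pickle.load(open("w1.pkl","rb"))
P=[onz(c,(x/1.4,y/1.4),10) for x,y in((340,130),(480,2),(622,197),(485,305))]
for i in range(4):
    v=P[i]-P[i-1];print(P[i],np.linalg.norm(v),np.degrees(np.arctan2(v[1],v[0])))
# mask: whitish pixels rectified to z=10
f=c["img"].astype(int);h=cv2.cvtColor(c["img"],cv2.COLOR_RGB2HSV)
m=((f.min(2)>150)&(f[...,0]-f[...,2]>=2)).astype(np.uint8);m[170:]*=0
m[210:]=0
n,l,st,ce=cv2.connectedComponentsWithStats(m);k=1+np.argmax(st[1:,4]);print(st[k])
pts=np.argwhere(l==k)[:,::-1];hull=cv2.convexHull(pts.astype(np.float32))[:,0]
W=np.array([onz(c,q,10)[:2] for q in hull],np.float32);print(cv2.minAreaRect(W))
xd=np.array([np.cos(np.radians(8.5)),np.sin(np.radians(8.5))])
print(np.mean(P,0))
```

```text
[ 429.3 -190.    10. ] 225.588263222288 100.05351219172368
[ 593.1 -160.2   10. ] 166.5333494774112 10.306660586474987
[ 634.9 -380.8   10. ] 224.51341256994428 -79.28966505751767
[ 468.7 -412.1   10. ] 169.11527815921497 -169.32803870418758
[ 259    2  183  168 6863]
((544.09619140625, -282.6017761230469), (138.9669189453125, 226.0961151123047), 10.350712776184082)
[ 531.5 -285.8   10. ]
```

Run:
```python
from h import *
p,R,s=now()
E=np.array([522,156,120]);a=np.radians(30.7);h=[-np.sin(a),np.cos(a)];t=np.radians(35)
up=np.array([h[0]*np.sin(t),h[1]*np.sin(t),np.cos(t)]);tR=frame(up,[np.cos(a),np.sin(a),0])
p,R=plan(p,R,E+110*up,tR,12)
```

```text
-2.9,-0.7,2.4,0.64,-0.28,0.22,1
-2.9,-0.7,2.4,0.63,-0.31,0.2,1
-2.9,-0.7,2.3,0.62,-0.35,0.18,1
-2.9,-0.8,2.3,0.61,-0.38,0.15,1
-2.8,-0.8,2.4,0.6,-0.41,0.12,1
-2.8,-0.7,2.3,0.58,-0.44,0.09,1
-2.9,-0.8,2.4,0.56,-0.47,0.06,1
-2.8,-0.7,2.3,0.54,-0.5,0.03,1
-2.9,-0.8,2.4,0.52,-0.52,-0,1
-2.8,-0.7,2.3,0.5,-0.54,-0.04,1
-2.9,-0.8,2.4,0.48,-0.55,-0.07,1
-2.8,-0.7,2.3,0.45,-0.57,-0.1,1
-> [489.6 210.2 210.3]
```

{"fn": "send_rows", "kwargs": {
  "targets": [-2.9,-0.7,2.4,0.64,-0.28,0.22,1,-2.9,-0.7,2.4,0.63,-0.31,0.2,1,-2.9,-0.7,2.3,0.62,-0.35,0.18,1,-2.9,-0.8,2.3,0.61,-0.38,0.15,1,-2.8,-0.8,2.4,0.6,-0.41,0.12,1]
}}

```text
time_s: 2.02
eef_pos: [454.4, -81.2, 302.9]
ee_rot: [0.125, 0.906, 0.402, 0.035]
force: [0.9, -0.3, 0.7]
grip_width: 1.0
grip_force: 0.0
```

{"fn": "send_rows", "kwargs": {
  "targets": [-2.8,-0.7,2.3,0.58,-0.44,0.09,1,-2.9,-0.8,2.4,0.56,-0.47,0.06,1,-2.8,-0.7,2.3,0.54,-0.5,0.03,1,-2.9,-0.8,2.4,0.52,-0.52,0,1,-2.8,-0.7,2.3,0.5,-0.54,-0.04,1]
}}

```text
time_s: 2.65
eef_pos: [479.3, 127.7, 236.5]
ee_rot: [0.245, 0.921, 0.297, 0.068]
force: [0.9, -0.2, 0.5]
grip_width: 1.002
grip_force: 0.0
```

{"fn": "send_rows", "kwargs": {
  "targets": [-2.9,-0.8,2.4,0.48,-0.55,-0.07,1,-2.8,-0.7,2.3,0.45,-0.57,-0.1,1,0,0,0,0,0,0,1]
}}

```text
time_s: 3.02
eef_pos: [489.2, 211.8, 208.2]
ee_rot: [0.29, 0.919, 0.255, 0.079]
force: [-0.6, 0.1, -0.5]
grip_width: 0.998
grip_force: 0.0
```

Run:
```python
from h import *
from rig import eyes
c=eyes.capture("wrist");pickle.dump(c,open("w2.pkl","wb"))
p,R,s=now();print(p,R.as_matrix().round(3).tolist(),s["joints"].round(2),s["time_s"])
cv2.imwrite("pics/w2.png",cv2.resize(c["img"][:,:,::-1],(784,588),interpolation=cv2.INTER_CUBIC))
```

```text
[489.4138698  210.50020181 209.33389053] [[0.858, 0.421, 0.293], [0.513, -0.702, -0.494], [-0.002, 0.574, -0.819]] [ 0.46  0.39  1.57 -0.66  1.21  1.74] 3.075
```

View pics/w2.png

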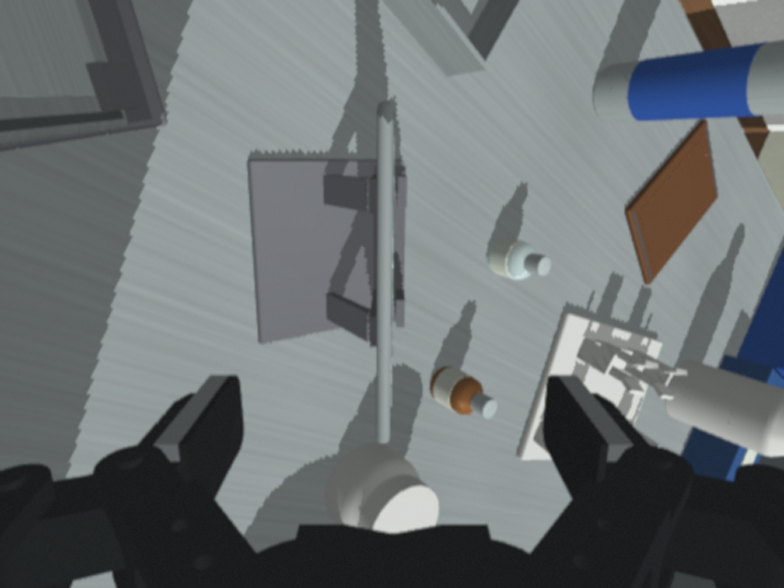

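The wrist view sees the long lid edge-on: its upper edge runs from (386,102) to (384,442), parallel to the finger plane, and the fingers straddle it nearly centred.

```bash
cat >> h.py <<'E'
def edge(c,p,R,a,b,L):
    "upper-edge ends a,b (pixels) in the tool frame, on the plane where their distance is L"
    from scipy.optimize import brentq
    def at(z):
        o=[]
        for q in(a,b):
            C,v=ray(c,q);C=R.inv().apply(C-p);v=R.inv().apply(v);o.append(C+v*(z-C[2])/v[2])
        return o
    z=brentq(lambda z:np.linalg.norm(np.subtract(*at(z)))-L,10,400);A,B=at(z);m=(A+B)/2
    print("edge mid tool",m.round(1),"world",(p+R.apply(m)).round(1),"angle",np.degrees(np.arctan2(A[1]-B[1],A[0]-B[0])).round(2));return m
E
python3 - <<'E'
from h import *
p,R,s=now();c=pickle.load(open("w2.pkl","rb"))
for L in(176,180,184):edge(c,p,R,(386/1.4,101/1.4),(384/1.4,442/1.4),L)
E
```

```text
edge mid tool [  2.2  -5.2 103.9] world [519.5 164.  121.3] angle 0.43
edge mid tool [  0.7  -5.3 109.5] world [519.8 160.6 116.6] angle 0.43
edge mid tool [ -0.8  -5.4 115.1] world [520.1 157.1 112. ] angle 0.43
```

{"fn": "send_rows", "kwargs": {
  "targets": [0,0,0.4,0.01,-0.09,0.4,0,0,0,0,0,0,0.6,0,0,0,0,0,0,0.6,0,0,0,0,0,0,0.5,0,0,0,0,0,0,0.37,0]
}}

```text
time_s: 3.7
eef_pos: [531.8, 139.0, 85.9]
ee_rot: [0.29, 0.921, 0.249, 0.081]
force: [-0.5, -0.3, -0.4]
grip_width: 0.503
grip_force: 0.0
```

{"fn": "send_rows", "kwargs": {
  "targets": [0,0,0,0,0,0,0,0,0,0,0,0,0,-1,0,0,0,0,0,0,-1,0,0,0,0,0,0,-1,0,0,0,0,0,0,-1],
  "newtons": 60
}}

```text
time_s: 4.32
eef_pos: [531.6, 142.2, 87.0]
ee_rot: [0.29, 0.92, 0.25, 0.082]
force: [-5.4, 4.5, 6.6]
grip_width: 0.084
grip_force: 60.0
```

{"fn": "send_rows", "kwargs": {
  "targets": [0,0,0,0,0,0,-1,0,0,0,0,0,0,-1,0,0,0,0,0,0,-1]
}}

```text
time_s: 4.7
eef_pos: [531.6, 142.2, 87.0]
ee_rot: [0.29, 0.92, 0.25, 0.082]
force: [-4.7, 3.9, 5.8]
grip_width: 0.083
grip_force: 60.0
```

{"fn": "send_rows", "kwargs": {
  "targets": [0,0,0,0,0,-0.2,-1,0,0,0,0,0,-0.45,-1,0,0,0,0,0,-0.6,-1,0,0,0,0,0,-0.6,-1,0,0,0,0,0,-0.4,-1]
}}

```text
time_s: 5.32
eef_pos: [491.1, 209.3, 198.4]
ee_rot: [0.289, 0.92, 0.25, 0.082]
force: [-0.8, -0.3, -2.4]
grip_width: 0.085
grip_force: 58.7
```

```bash
cat >> h.py <<'E'
def slot(yaw,C,which,h,hold):
    "tool pose with the lid bottom h above the slot floor, up the slot; hold = TCP above lid bottom"
    a=np.radians(yaw);x=np.array([np.cos(a),np.sin(a),0]);y=np.array([-np.sin(a),np.cos(a),0])
    up=-np.sin(np.radians(10))*x+np.array([0,0,np.cos(np.radians(10))])
    F=np.array([*C,18.])+(-50 if which=="long" else 50)*x
    return F+(h+hold)*up,frame(up,y)
E
python3 - <<'E'
from h import *
p,R,s=now();print(p,s["grip_width"],s["force"],s["joints"].round(2))
tp,tR=slot(10,(532,-286),"long",120,80);print(tp)
p,R=plan(p,R,[470,0,290],R*Ro.from_rotvec((R.inv()*tR).as_rotvec()*.4),6,g=-1)
plan(p,R,tp,tR,8,g=-1)
E
```

```text
[491.13906082 209.29369683 198.35154189] 0.08527537122572823 [-0.75816672 -0.33334538 -2.40619834] [ 0.46  0.41  1.58 -0.66  1.19  1.77]
[ 448.55759802 -300.7131468   214.9615506 ]
1.5,1.8,-4.3,-0.34,0.53,0.06,-1
1.5,1.8,-4.3,-0.39,0.51,0.03,-1
1.5,1.7,-4.3,-0.42,0.48,0.01,-1
1.4,1.8,-4.3,-0.46,0.44,-0.01,-1
1.5,1.7,-4.3,-0.49,0.41,-0.04,-1
1.4,1.8,-4.4,-0.51,0.37,-0.07,-1
-> [4.703e+02 1.000e-01 2.902e+02]
1.7,2,-4.9,-0.55,0.18,0.3,-1
1.7,2,-4.8,-0.57,0.14,0.27,-1
1.6,2,-4.9,-0.59,0.1,0.25,-1
1.7,2,-4.8,-0.6,0.06,0.23,-1
1.6,2,-4.9,-0.61,0.01,0.2,-1
1.7,2,-4.8,-0.62,-0.03,0.18,-1
1.6,1.9,-4.9,-0.62,-0.08,0.16,-1
1.7,2,-4.8,-0.63,-0.13,0.15,-1
-> [ 448.7 -301.   214.7]
```

{"fn": "send_rows", "kwargs": {
  "targets": [1.5,1.8,-4.3,-0.34,0.53,0.06,-1,1.5,1.8,-4.3,-0.39,0.51,0.03,-1,1.5,1.7,-4.3,-0.42,0.48,0.01,-1,1.4,1.8,-4.3,-0.46,0.44,-0.01,-1,1.5,1.7,-4.3,-0.49,0.41,-0.04,-1]
}}

```text
time_s: 5.95
eef_pos: [473.3, 33.0, 273.9]
ee_rot: [0.22, 0.865, 0.445, 0.08]
force: [0.3, 0.0, -2.2]
grip_width: 0.085
grip_force: 58.9
```

{"fn": "send_rows", "kwargs": {
  "targets": [1.4,1.8,-4.4,-0.51,0.37,-0.07,-1,1.7,2,-4.9,-0.55,0.18,0.3,-1,1.7,2,-4.8,-0.57,0.14,0.27,-1,1.6,2,-4.9,-0.59,0.1,0.25,-1,1.7,2,-4.8,-0.6,0.06,0.23,-1]
}}

```text
time_s: 6.58
eef_pos: [459.0, -152.0, 251.0]
ee_rot: [0.132, 0.758, 0.635, 0.074]
force: [0.5, 0.7, -2.9]
grip_width: 0.087
grip_force: 58.9
```

{"fn": "send_rows", "kwargs": {
  "targets": [1.6,2,-4.9,-0.61,0.01,0.2,-1,1.7,2,-4.8,-0.62,-0.03,0.18,-1,1.6,1.9,-4.9,-0.62,-0.08,0.16,-1,1.7,2,-4.8,-0.63,-0.13,0.15,-1,0,0,0,0,0,0,-1]
}}

```text
time_s: 7.2
eef_pos: [448.4, -303.8, 212.6]
ee_rot: [0.055, 0.641, 0.762, 0.066]
force: [-0.5, 0.7, -3.2]
grip_width: 0.083
grip_force: 59.0
```

Run:
```python
from h import *
from rig import eyes
p,R,s=now();print(p,R.as_matrix().round(3).tolist(),s["joints"].round(2),s["time_s"],s["grip_width"])
tp,tR=slot(10,(532,-286),"long",120,80);print(p-tp,(R.inv()*tR).as_rotvec(degrees=True))
c=eyes.capture("wrist");pickle.dump((c,p,R),open("w3.pkl","wb"))
d=eyes.capture("scene")
a=cv2.resize(c["img"][:,:,::-1],(784,588),interpolation=cv2.INTER_CUBIC)
a[388:,:260]=cv2.resize(d["img"][190:350,120:328,::-1],(260,200))
cv2.imwrite("pics/w3.png",a)
```

```text
[ 448.40530216 -303.7525586   212.59934738] [[-0.171, 0.971, 0.168], [0.985, 0.169, 0.03], [0.001, 0.171, -0.985]] [-0.88  0.3   1.57  0.16  1.19 -1.11] 7.2 0.08261298176625308
[-0.15229586 -3.03941179 -2.36220322] [-0.15163001 -0.03879259 -0.14518745]
```

View pics/w3.png

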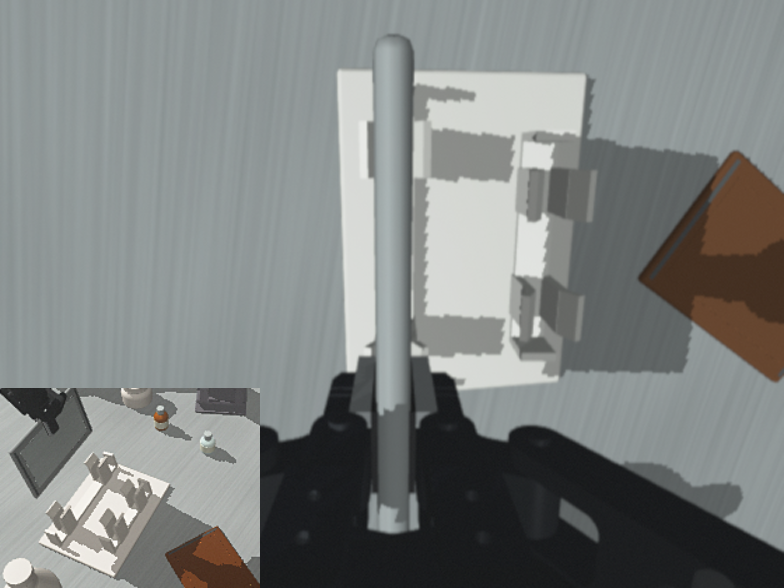

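The lid hangs over the long slot, its plane at column ~393. The far guide pair spans columns 360–430, centred at about 395. Base corners are visible at (338,70), (586,75) and (558,381).

Run:
```python
from h import *
np.set_printoptions(precision=1,suppress=True)
c,p,R=pickle.load(open("w3.pkl","rb"))
P=[onz(c,(x/1.4,y/1.4),10) for x,y in((338,70),(586,75),(558,381))]
for i in(1,2):
    v=P[i]-P[i-1];print(P[i-1],P[i],np.linalg.norm(v),np.degrees(np.arctan2(v[1],v[0])))
print("centre",(P[0]+P[2])/2)
# far guide tops at 54 mm up the slot; left edge line of base
for q in((360,121),(360,178),(430,121),(430,178)):print(q,onz(c,(q[0]/1.4,q[1]/1.4),18+53))
v=onz(c,(338/1.4,70/1.4),10)-onz(c,(349/1.4,350/1.4),10);print("left edge yaw",np.degrees(np.arctan2(v[1],v[0]))-90)
tp,_=slot(10,(532,-286),"long",54,0);print("slot mid at 54 up",tp)
```

```text
[ 428.1 -188.7   10. ] [ 592.9 -159.1   10. ] 167.44892360957417 10.195345958805188
[ 592.9 -159.1   10. ] [ 633.  -381.9   10. ] 226.43317053827695 -79.80354545371202
centre [ 530.6 -285.3   10. ]
(360, 121) [ 440.2 -220.4   71. ]
(360, 178) [ 444.8 -249.5   71. ]
(430, 121) [ 477.7 -213.5   71. ]
(430, 178) [ 483.5 -243.1   71. ]
left edge yaw 10.644457623769682
slot mid at 54 up [ 473.5 -296.3   71.2]
```

Run:
```python
from h import *
p,R,s=now()
tp,tR=slot(10.2,(531,-285.5),"long",70,80)
p,R=plan(p,R,tp,tR,3,g=-1)
tp,tR=slot(10.2,(531,-285.5),"long",14,80)
plan(p,R,tp,tR,3,g=-1)
```

```text
-0,0,-0.1,0.01,-0,0.27,-1
-0,0,-0.1,0.01,-0.01,0.27,-1
-0.1,0,-0.1,0,-0,0.27,-1
-> [ 456.3 -299.1  165.6]
0,0,0,0,-0,0.31,-1
0,0,0,0,-0,0.31,-1
0,0,0,0,-0,0.31,-1
-> [ 465.9 -297.4  110.6]
```

{"fn": "send_rows", "kwargs": {
  "targets": [0,0,-0.1,0.01,0,0.27,-1,0,0,-0.1,0.01,-0.01,0.27,-1,0,0,-0.1,0,0,0.27,-1,0,0,0,0,0,0.2,-1,0,0,0,0,0,0.2,-1]
}}

```text
time_s: 7.92
eef_pos: [460.8, -298.7, 141.6]
ee_rot: [0.056, 0.639, 0.765, 0.066]
force: [-0.6, -0.4, -3.2]
grip_width: 0.087
grip_force: 59.1
```

{"fn": "send_rows", "kwargs": {
  "targets": [0,0,0,0,0,0.2,-1,0,0,0,0,0,0.2,-1,0,0,0,0,0,0.13,-1,0,0,0,0,0,0,-1]
}}

```text
time_s: 8.43
eef_pos: [465.8, -297.8, 110.2]
ee_rot: [0.056, 0.639, 0.764, 0.066]
force: [-0.2, -0.2, -2.6]
grip_width: 0.089
grip_force: 58.9
```

Run:
```python
from h import *
p,R,s=now();print(p,s["force"],s["wrist_torque"],s["time_s"])
tp,tR=slot(10.2,(531,-285.5),"long",0,80);print("to floor, tool",R.inv().apply(tp-p),(R.inv()*tR).as_rotvec(degrees=True))
```

```text
[ 465.8152913  -297.82628312  110.15626693] [-0.19185761 -0.19001428 -2.61829154] [-0.03897809  0.16755396 -0.00667327] 8.425
to floor, tool [ 0.59851831  0.10866788 13.59254046] [-0.09320136  0.0434103   0.02165375]
```

Inside the slot with no contact. Lowering in small steps.

{"fn": "send_rows", "kwargs": {
  "targets": [0,0,0,0,0,0.05,-1,0,0,0,0,0,0.05,-1,0,0,0,0,0,0.03,-1,0,0,0,0,0,0.02,-1,0,0,0,0,0,0,-1]
}}

```text
time_s: 9.05
eef_pos: [467.4, -297.7, 101.8]
ee_rot: [0.056, 0.639, 0.764, 0.066]
force: [-1.0, 0.5, -2.2]
grip_width: 0.083
grip_force: 58.9
```

{"fn": "send_rows", "kwargs": {
  "targets": [0,0,0,0,0,0.02,-1,0,0,0,0,0,0.02,-1,0,0,0,0,0,0,-1]
}}

```text
time_s: 9.43
eef_pos: [467.8, -297.6, 99.4]
ee_rot: [0.056, 0.639, 0.764, 0.066]
force: [-0.2, 0.2, -2.8]
grip_width: 0.086
grip_force: 58.9
```

{"fn": "send_rows", "kwargs": {
  "targets": [0,0,0,0,0,0.02,-1,0,0,0,0,0,0.02,-1,0,0,0,0,0,0,-1]
}}

```text
time_s: 9.8
eef_pos: [468.4, -298.1, 97.7]
ee_rot: [0.057, 0.639, 0.764, 0.066]
force: [-2.2, -2.4, 3.2]
grip_width: 0.085
grip_force: 59.8
```

{"fn": "send_rows", "kwargs": {
  "targets": [0,0,0,0,0,0.02,-1,0,0,0,0,0,0.01,-1,0,0,0,0,0,0,-1]
}}

```text
time_s: 10.18
eef_pos: [468.8, -298.4, 97.4]
ee_rot: [0.058, 0.639, 0.765, 0.065]
force: [-8.2, -0.1, 18.0]
grip_width: 0.088
grip_force: 62.1
```

Run:
```python
from h import *
p,R,s=now();print(p,s["force"],s["wrist_torque"],s["time_s"])
```

```text
[ 468.80684463 -298.44486565   97.36589886] [-8.22481147 -0.13517246 17.97335553] [0.39087026 1.22441393 0.1166943 ] 10.175
```

{"fn": "send_rows", "kwargs": {
  "targets": [0,0,0,0,0,-0.02,-1,0,0,0,0,0,0,-0.8,0,0,0,0,0,0,-0.7,0,0,0,0,0,0,-0.4,0,0,0,0,0,0,-0.2],
  "newtons": 20
}}

```text
time_s: 10.8
eef_pos: [468.4, -297.5, 96.4]
ee_rot: [0.056, 0.639, 0.764, 0.066]
force: [0.3, -0.3, 0.3]
grip_width: 0.402
grip_force: 0.0
```

{"fn": "send_rows", "kwargs": {
  "targets": [0,0,0,0,0,-0.1,0,0,0,0,0,0,-0.3,0,0,0,0,0,0,-0.6,0,0,0,0,0,0,-0.6,0,0,0,0,0,0,-0.6,0]
}}

```text
time_s: 11.42
eef_pos: [445.6, -301.3, 228.2]
ee_rot: [0.056, 0.639, 0.764, 0.066]
force: [0.8, -0.6, 0.4]
grip_width: 0.502
grip_force: 0.0
```

Run:
```python
from h import *
from rig import eyes
c=eyes.capture("wrist");d=eyes.capture("scene")
p,R,s=now();print(p,s["force"],s["time_s"],s["grip_width"])
a=np.hstack([cv2.resize(c["img"][:,:,::-1],(400,300)),cv2.resize(d["img"][200:350,130:330,::-1],(400,300),interpolation=cv2.INTER_CUBIC)])
cv2.imwrite("pics/w4.png",a)
E0=np.array([545,366.5,110]);al=np.radians(43);h=[-np.sin(al),np.cos(al)];t=np.radians(35)
up=np.array([h[0]*np.sin(t),h[1]*np.sin(t),np.cos(t)]);tR=frame(up,[np.cos(al),np.sin(al),0])
T=E0+100*up;print(T,np.linalg.norm(T[:2]))
p,R=plan(p,R,[450,0,300],R*Ro.from_rotvec((R.inv()*tR).as_rotvec()*.5),7,g=0.5)
plan(p,R,T,tR,9,g=1)
```

```text
[ 446.46717    -302.55658157  230.74397257] [-0.15262272  0.87132775  0.70826704] 11.525 0.5005213638881987
[505.8821811  408.44872499 191.91520443] 650.1900815171141
-1.6,-1.6,3.8,0.71,0.16,-0.14,0.5
-1.6,-1.5,3.8,0.71,0.12,-0.16,0.5
-1.6,-1.6,3.8,0.71,0.08,-0.18,0.5
-1.6,-1.5,3.8,0.71,0.04,-0.19,0.5
-1.6,-1.6,3.8,0.71,-0.01,-0.21,0.5
-1.6,-1.5,3.8,0.7,-0.04,-0.24,0.5
-1.6,-1.6,3.9,0.69,-0.09,-0.25,0.5
-> [449.9  -0.  299.9]
-1.3,-1.2,3,0.76,-0.19,0.09,1
-1.2,-1.2,3,0.75,-0.23,0.07,1
-1.3,-1.2,3,0.74,-0.27,0.05,1
-1.3,-1.2,2.9,0.73,-0.31,0.02,1
-1.2,-1.2,3,0.71,-0.35,0,1
-1.3,-1.2,2.9,0.69,-0.38,-0.02,1
-1.2,-1.2,3,0.67,-0.42,-0.04,1
-1.3,-1.2,2.9,0.64,-0.45,-0.07,1
-1.2,-1.2,3,0.62,-0.48,-0.09,1
-> [506.  408.6 192. ]
```

View pics/w4.png

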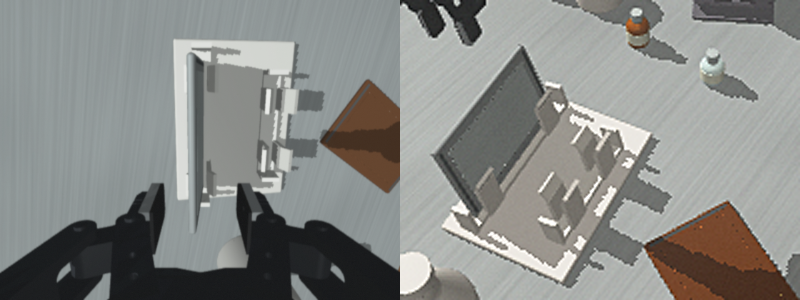

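Long lid is standing in the long slot. On to the short lid.

{"fn": "send_rows", "kwargs": {
  "targets": [-1.6,-1.6,3.8,0.71,0.16,-0.14,0.5,-1.6,-1.5,3.8,0.71,0.12,-0.16,0.5,-1.6,-1.6,3.8,0.71,0.08,-0.18,0.5,-1.6,-1.5,3.8,0.71,0.04,-0.19,0.5,-1.6,-1.6,3.8,0.71,-0.01,-0.21,0.5]
}}

```text
time_s: 12.15
eef_pos: [448.1, -84.4, 276.9]
ee_rot: [0.141, 0.755, 0.635, 0.084]
force: [0.2, -0.6, 0.7]
grip_width: 0.752
grip_force: 0.0
```

{"fn": "send_rows", "kwargs": {
  "targets": [-1.6,-1.5,3.8,0.7,-0.04,-0.24,0.5,-1.6,-1.6,3.9,0.69,-0.09,-0.25,0.5,-1.3,-1.2,3,0.76,-0.19,0.09,1,-1.2,-1.2,3,0.75,-0.23,0.07,1,-1.3,-1.2,3,0.74,-0.27,0.05,1]
}}

```text
time_s: 12.78
eef_pos: [468.0, 138.5, 261.3]
ee_rot: [0.21, 0.832, 0.504, 0.098]
force: [0.9, -0.6, 1.0]
grip_width: 0.998
grip_force: 0.0
```

{"fn": "send_rows", "kwargs": {
  "targets": [-1.3,-1.2,2.9,0.73,-0.31,0.02,1,-1.2,-1.2,3,0.71,-0.35,0,1,-1.3,-1.2,2.9,0.69,-0.38,-0.02,1,-1.2,-1.2,3,0.67,-0.42,-0.04,1,-1.3,-1.2,2.9,0.64,-0.45,-0.07,1]
}}

```text
time_s: 13.4
eef_pos: [498.5, 366.0, 202.4]
ee_rot: [0.267, 0.881, 0.376, 0.108]
force: [1.2, 0.2, 0.9]
grip_width: 1.001
grip_force: 0.0
```

{"fn": "send_rows", "kwargs": {
  "targets": [-1.2,-1.2,3,0.62,-0.48,-0.09,1,0,0,0,0,0,0,1]
}}

```text
time_s: 13.65
eef_pos: [504.0, 412.1, 187.9]
ee_rot: [0.277, 0.888, 0.352, 0.108]
force: [-0.3, -0.9, -0.4]
grip_width: 1.0
grip_force: 0.0
```

Run:
```python
from h import *
from rig import eyes
c=eyes.capture("wrist");p,R,s=now();print(p,s["joints"].round(2),s["time_s"])
pickle.dump((c,p,R),open("w5.pkl","wb"))
cv2.imwrite("pics/w5.png",cv2.resize(c["img"][:,:,::-1],(784,588),interpolation=cv2.INTER_CUBIC))
```

```text
[504.37183767 410.69510176 189.5444687 ] [ 0.73  0.67  1.17 -0.62  1.34  1.71] 13.7
```

View pics/w5.png

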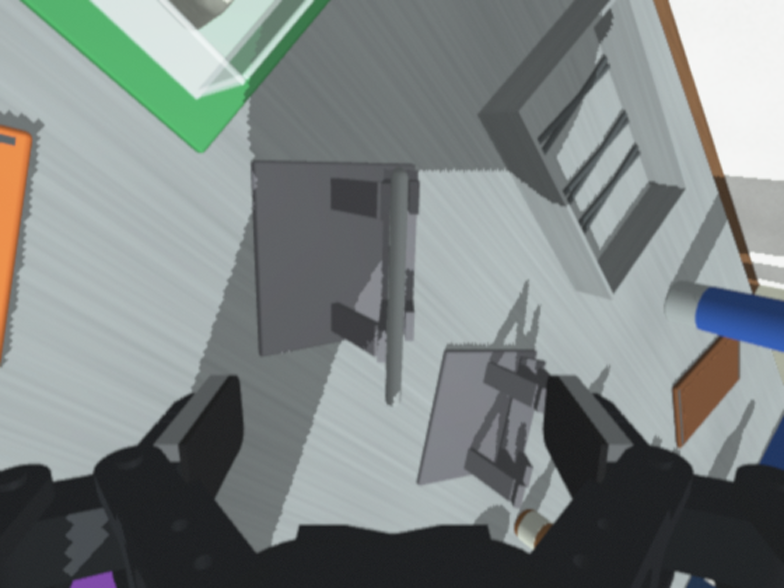

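The short lid is seen edge-on, with its upper edge from (400,168) to (392,405): centred between the fingers and turned about 2°.

Run:
```python
from h import *
c,p,R=pickle.load(open("w5.pkl","rb"))
for L in(117,120,123):edge(c,p,R,(400/1.4,168/1.4),(392/1.4,405/1.4),L)
```

```text
edge mid tool [ 2.8 -0.4 90.5] world [541.2 375.3 114.7] angle 1.63
edge mid tool [ 1.1 -0.4 96.5] world [542.2 371.6 109.9] angle 1.63
edge mid tool [ -0.6  -0.4 102.4] world [543.3 368.  105. ] angle 1.63
```

{"fn": "send_rows", "kwargs": {
  "targets": [0,0,1.6,0.02,-0.01,0.4,0,0,0,0,0,0,0.5,0,0,0,0,0,0,0.5,0,0,0,0,0,0,0.5,0,0,0,0,0,0,0.3,0]
}}

```text
time_s: 14.32
eef_pos: [557.0, 354.7, 82.3]
ee_rot: [0.275, 0.893, 0.337, 0.113]
force: [0.2, 1.0, 0.6]
grip_width: 0.495
grip_force: 0.0
```

{"fn": "send_rows", "kwargs": {
  "targets": [0,0,0,0,0,0,0,0,0,0,0,0,0,-1,0,0,0,0,0,0,-1,0,0,0,0,0,0,-1,0,0,0,0,0,0,-1],
  "newtons": 60
}}

```text
time_s: 14.95
eef_pos: [556.5, 357.3, 83.6]
ee_rot: [0.274, 0.893, 0.337, 0.114]
force: [-5.2, 5.3, 5.7]
grip_width: 0.081
grip_force: 59.9
```

{"fn": "send_rows", "kwargs": {
  "targets": [0,0,0,0,0,0,-1,0,0,0,0,0,0,-1]
}}

```text
time_s: 15.2
eef_pos: [556.5, 357.4, 83.6]
ee_rot: [0.274, 0.893, 0.337, 0.114]
force: [-3.6, 4.2, 6.3]
grip_width: 0.084
grip_force: 59.9
```

{"fn": "send_rows", "kwargs": {
  "targets": [0,0,0,0,0,-0.2,-1,0,0,0,0,0,-0.45,-1,0,0,0,0,0,-0.6,-1,0,0,0,0,0,-0.6,-1,0,0,0,0,0,-0.4,-1]
}}

```text
time_s: 15.82
eef_pos: [503.5, 413.3, 195.5]
ee_rot: [0.274, 0.893, 0.338, 0.114]
force: [1.0, 0.1, -1.8]
grip_width: 0.079
grip_force: 58.4
```

Run:
```python
from h import *
p,R,s=now();print(p,s["grip_width"],s["force"],s["joints"].round(2))
tp,tR=slot(10.2,(531,-285.5),"short",140,74);print(tp)
p,R=plan(p,R,[480,0,330],R*Ro.from_rotvec((R.inv()*tR).as_rotvec()*.6),9,g=-1)
p,R=plan(p,R,tp+[0,0,30],tR,6,g=-1);plan(p,R,tp,tR,1,g=-1)
```

```text
[503.45302069 413.2971713  195.46861796] 0.07899573826220145 [ 1.00032254  0.1021219  -1.80852373] [ 0.73  0.67  1.16 -0.62  1.35  1.73]
[ 543.63637281 -283.22635767  228.74885914]
1.5,1.4,-3.7,-0.54,0.59,0.09,-1
1.5,1.4,-3.7,-0.58,0.56,0.07,-1
1.5,1.4,-3.6,-0.61,0.52,0.04,-1
1.5,1.5,-3.7,-0.64,0.48,0.01,-1
1.5,1.4,-3.6,-0.67,0.44,-0.02,-1
1.5,1.5,-3.7,-0.7,0.4,-0.05,-1
1.6,1.4,-3.6,-0.73,0.35,-0.08,-1
1.5,1.5,-3.7,-0.74,0.3,-0.1,-1
1.6,1.4,-3.6,-0.76,0.25,-0.14,-1
-> [ 4.796e+02 -1.000e-01  3.301e+02]
1.5,1.4,-3.7,-0.71,0.25,0.34,-1
1.5,1.4,-3.7,-0.74,0.22,0.31,-1
1.5,1.5,-3.6,-0.76,0.17,0.29,-1
1.5,1.4,-3.7,-0.78,0.13,0.27,-1
1.6,1.5,-3.6,-0.79,0.09,0.24,-1
1.5,1.4,-3.7,-0.79,0.05,0.23,-1
-> [ 543.4 -283.   258.5]
0,0,0,-0,-0.08,0.49,-1
-> [ 543.8 -283.   228.7]
```

{"fn": "send_rows", "kwargs": {
  "targets": [1.5,1.4,-3.7,-0.54,0.59,0.09,-1,1.5,1.4,-3.7,-0.58,0.56,0.07,-1,1.5,1.4,-3.6,-0.61,0.52,0.04,-1,1.5,1.5,-3.7,-0.64,0.48,0.01,-1,1.5,1.4,-3.6,-0.67,0.44,-0.02,-1]
}}

```text
time_s: 16.45
eef_pos: [490.3, 182.1, 268.8]
ee_rot: [0.209, 0.835, 0.499, 0.101]
force: [0.7, -0.4, -1.9]
grip_width: 0.088
grip_force: 58.6
```

{"fn": "send_rows", "kwargs": {
  "targets": [1.5,1.5,-3.7,-0.7,0.4,-0.05,-1,1.6,1.4,-3.6,-0.73,0.35,-0.08,-1,1.5,1.5,-3.7,-0.74,0.3,-0.1,-1,1.6,1.4,-3.6,-0.76,0.25,-0.14,-1,1.5,1.4,-3.7,-0.71,0.25,0.34,-1]
}}

```text
time_s: 17.08
eef_pos: [490.6, -49.1, 319.1]
ee_rot: [0.136, 0.749, 0.643, 0.086]
force: [0.8, 0.5, -1.7]
grip_width: 0.084
grip_force: 58.7
```

{"fn": "send_rows", "kwargs": {
  "targets": [1.5,1.4,-3.7,-0.74,0.22,0.31,-1,1.5,1.5,-3.6,-0.76,0.17,0.29,-1,1.5,1.4,-3.7,-0.78,0.13,0.27,-1,1.6,1.5,-3.6,-0.79,0.09,0.24,-1,1.5,1.4,-3.7,-0.79,0.05,0.23,-1]
}}

```text
time_s: 17.7
eef_pos: [543.8, -285.3, 257.1]
ee_rot: [0.056, 0.638, 0.765, 0.066]
force: [1.4, -0.2, -1.4]
grip_width: 0.085
grip_force: 58.6
```

{"fn": "send_rows", "kwargs": {
  "targets": [0,0,0,0,-0.08,0.49,-1,0,0,0,0,0,0,-1,0,0,0,0,0,0,-1]
}}

```text
time_s: 18.08
eef_pos: [544.5, -283.5, 229.1]
ee_rot: [0.057, 0.639, 0.764, 0.066]
force: [-0.9, 0.4, -1.6]
grip_width: 0.086
grip_force: 58.8
```

Run:
```python
from h import *
from rig import eyes
c=eyes.capture("wrist");p,R,s=now();print(p,s["joints"].round(2),s["time_s"],s["grip_width"])
pickle.dump((c,p,R),open("w6.pkl","wb"))
cv2.imwrite("pics/w6.png",cv2.resize(c["img"][:,:,::-1],(784,588),interpolation=cv2.INTER_CUBIC))
C=(531,-285.5)
tp,tR=slot(10.2,C,"short",140,74);print(R.inv().apply(tp-p),(R.inv()*tR).as_rotvec(degrees=True))
# where the short slot's guide middles (54 up) should appear
a=np.radians(10.2);y=np.array([-np.sin(a),np.cos(a),0])
q,_=slot(10.2,C,"short",54,0)
for k in(-50,0,50):print(k,(proj(c,q+k*y)*1.4).round())
```

```text
[ 544.60909544 -283.55858588  229.40772312] [-0.73  0.44  1.34  0.14  1.26 -0.94] 18.125 0.0839365924709496
[ 0.50188997 -0.99940456  0.48986083] [0.07846802 0.18303808 0.06240334]
-50 [392. 342.]
0 [392. 265.]
50 [392. 182.]
```

View pics/w6.png

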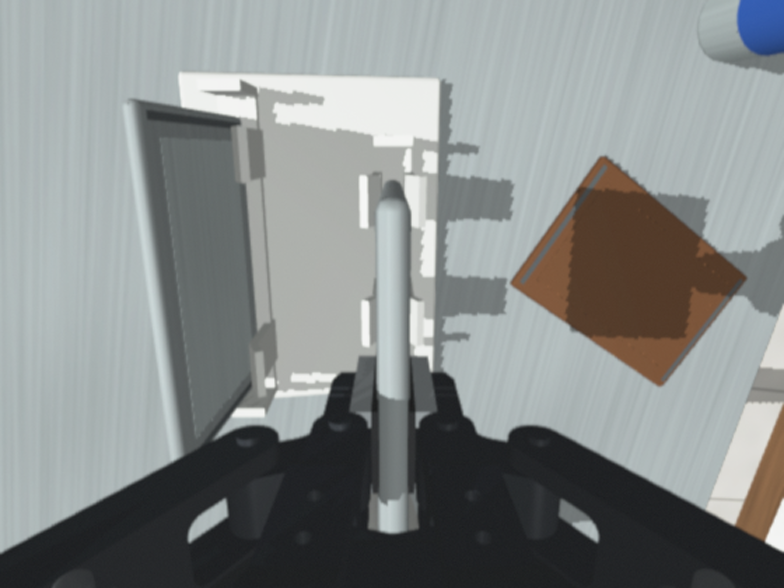

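The lid plane (col ~393) is centred on both short-slot guide pairs (360–426 and 362–424), and the long lid stands at left. Descending.

{"fn": "send_rows", "kwargs": {
  "targets": [0,0,0,0.01,-0.01,0.4,-1,0,0,0,0,0,0.4,-1,0,0,0,0,0,0.3,-1,0,0,0,0,0,0.2,-1,0,0,0,0,0,0.2,-1]
}}

```text
time_s: 18.75
eef_pos: [559.3, -280.9, 138.9]
ee_rot: [0.057, 0.639, 0.764, 0.066]
force: [-0.0, 0.4, -1.9]
grip_width: 0.086
grip_force: 59.0
```

{"fn": "send_rows", "kwargs": {
  "targets": [0,0,0,0,0,0.2,-1,0,0,0,0,0,0.2,-1,0,0,0,0,0,0.15,-1,0,0,0,0,0,0.05,-1,0,0,0,0,0,0,-1]
}}

```text
time_s: 19.38
eef_pos: [565.2, -279.7, 103.4]
ee_rot: [0.056, 0.639, 0.764, 0.066]
force: [-0.1, 0.3, -1.7]
grip_width: 0.078
grip_force: 59.0
```

{"fn": "send_rows", "kwargs": {
  "targets": [0,0,0,0,0,0.05,-1,0,0,0,0,0,0.04,-1,0,0,0,0,0,0.02,-1,0,0,0,0,0,0,-1]
}}

```text
time_s: 19.88
eef_pos: [566.2, -279.5, 96.8]
ee_rot: [0.056, 0.639, 0.764, 0.066]
force: [-0.9, -0.7, -2.4]
grip_width: 0.087
grip_force: 59.0
```

Run:
```python
from h import *
p,R,s=now();print(p,s["force"],s["wrist_torque"],s["time_s"])
tp,tR=slot(10.2,(531,-285.5),"short",0,74);print("to floor, tool",R.inv().apply(tp-p))
```

```text
[ 566.2071606 -279.4937978   96.7932893] [-0.9277893  -0.72354447 -2.39371768] [0.01360544 0.19173676 0.04206733] 19.875
to floor, tool [0.33139177 0.38746448 6.07641608]
```

{"fn": "send_rows", "kwargs": {
  "targets": [0,0,0,0,0,0.03,-1,0,0,0,0,0,0.02,-1,0,0,0,0,0,0,-1]
}}

```text
time_s: 20.25
eef_pos: [566.8, -279.5, 94.1]
ee_rot: [0.057, 0.639, 0.764, 0.066]
force: [-0.9, -0.0, 0.2]
grip_width: 0.085
grip_force: 59.5
```

{"fn": "send_rows", "kwargs": {
  "targets": [0,0,0,0,0,0.02,-1,0,0,0,0,0,0.01,-1,0,0,0,0,0,0,-1]
}}

```text
time_s: 20.62
eef_pos: [567.3, -280.1, 93.7]
ee_rot: [0.057, 0.639, 0.764, 0.066]
force: [-4.2, -1.3, 9.9]
grip_width: 0.084
grip_force: 61.0
```

{"fn": "send_rows", "kwargs": {
  "targets": [0,0,0,0,0,0.02,-1,0,0,0,0,0,0,-1]
}}

```text
time_s: 20.88
eef_pos: [567.7, -280.9, 93.3]
ee_rot: [0.058, 0.639, 0.764, 0.066]
force: [-5.4, -3.7, 13.1]
grip_width: 0.082
grip_force: 61.6
```

{"fn": "send_rows", "kwargs": {
  "targets": [0,0,0,0,0,-0.02,-1,0,0,0,0,0,0,-0.8,0,0,0,0,0,0,-0.7,0,0,0,0,0,0,-0.4,0,0,0,0,0,0,-0.2],
  "newtons": 20
}}

```text
time_s: 21.5
eef_pos: [567.1, -279.3, 92.0]
ee_rot: [0.056, 0.639, 0.764, 0.066]
force: [-0.4, 0.3, 0.0]
grip_width: 0.399
grip_force: 0.0
```

{"fn": "send_rows", "kwargs": {
  "targets": [0,0,0,0,0,-0.1,0,0,0,0,0,0,-0.3,0,0,0,0,0,0,-0.6,0,0,0,0,0,0,-0.7,0,0,0,0,0,0,-0.7,0]
}}

```text
time_s: 22.12
eef_pos: [542.0, -283.6, 236.8]
ee_rot: [0.057, 0.639, 0.764, 0.066]
force: [0.2, -0.7, 0.2]
grip_width: 0.501
grip_force: 0.0
```

{"fn": "send_rows", "kwargs": {
  "targets": [0,0,0,0,0,-0.8,0,0,0,0,0,0,-0.8,0,0,0,0,0,0,0,0]
}}

```text
time_s: 22.5
eef_pos: [526.0, -287.0, 333.9]
ee_rot: [0.061, 0.639, 0.764, 0.066]
force: [0.3, -0.3, -0.5]
grip_width: 0.499
grip_force: 0.0
```

Run:
```python
from h import *
from rig import eyes
c=eyes.capture("wrist");d=eyes.capture("scene");p,R,s=now();print(p,s["force"],s["time_s"],s["grip_width"])
pickle.dump((c,d,p,R),open("w7.pkl","wb"))
# where lid corners should show if seated
for n,L,H in(("long",180,120),("short",120,110)):
    a=np.radians(10.2);y=np.array([-np.sin(a),np.cos(a),0]);q,_=slot(10.2,(531,-285.5),n,H,0)
    for k in(-.5,.5):
        X=q+k*L*y;print(n,k,"scene crop",((proj(d,X)-[130,190])*3).round(),"wrist crop",((proj(c,X)-[80,20])).round())
a=np.zeros((480,800,3),np.uint8)
a[:480,:480]=cv2.resize(d["img"][190:350,130:290,::-1],(480,480),interpolation=cv2.INTER_CUBIC)
a[:300,480:]=c["img"][20:320,80:400,::-1]
cv2.imwrite("pics/w7.png",a)
```

```text
[ 525.71153954 -286.32417831  329.20545404] [-0.45059136 -0.71620448 -0.96219238] 22.6 0.500762939201669
long -0.5 scene crop [ 53. 265.] wrist crop [100. 252.]
long 0.5 scene crop [187.  98.] wrist crop [83. 58.]
short -0.5 scene crop [196. 290.] wrist crop [200. 214.]
short 0.5 scene crop [278. 172.] wrist crop [200.  94.]
```

View pics/w7.png

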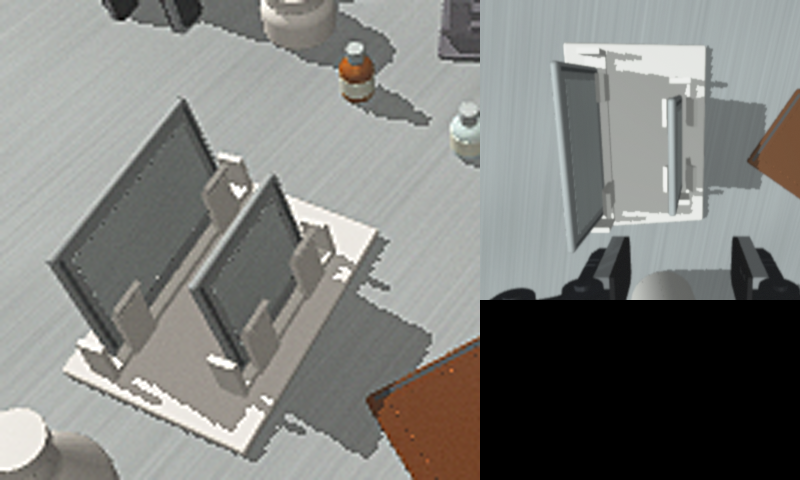

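Both lids are standing in their slots. The observed upper corners, long (50,265) and (182,98), short (193,290) and (274,176), match the seated prediction within about a pixel or two of the original image.

```bash
python3 -c "
from rig import job;print(job.finish_job())"
```

```text
the job is handed in; nothing more can be done
None
```

The long lid stands in the long slot and the short lid in the short slot, both down on the slot floor and released; I moved nothing else and handed the job in at about 22.6 s.

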